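# Gauge a milled block in the bench caliper

## Robot

A 6-joint arm with a two-finger parallel gripper is mounted at the origin on the work surface. World frame = base frame: x ahead of the robot, y to its left, z up, the work surface at z = 0. Lengths are in m, angles in rad, forces in N, time in s.
With the tool pointing down it reaches from about 0.25 to 0.775 m from the base axis. Payload 4 kg.
Tool frame: the origin (TCP) lies at the very end of the fingers, on their centre line; the grasp point (between the pads) lies 19 mm behind it; z points along the fingers, y is the line along which they close (so a half turn about z gives the same grasp; the last joint's range is limited). The gripper opens to 94 mm and grips with 3 to 60 N. Pads are 16 mm wide; open, the fingers measure 119 mm over their backs; the gripper's body (75 mm by 177 mm) begins 78 mm behind the grasp point.
Start: joints at [-0.103, 0.087, 1.371, -0, 1.684, -0.103], TCP at [0.55, -0, 0.206] pointing down, gripper open.
Joint ranges: [-3.1, 3.1], [-0.76, 2.03], [0.27, 2.55], [-1.08, 4.22], [0.17, 2.65], [-2.57, 2.57]. Speed limits (rad/s): [2.79, 2.79, 3.14, 3.14, 3.14, 3.14].

## Interface

Orientations are given as [roll, pitch, yaw] about the fixed x, y, z axes, in that order (R = Rz(yaw) Ry(pitch) Rx(roll)).
In Python, from bench import robot gives the robot as it stands. The module is installed in compiled form; this text tells all that it offers.
- The arm moves only by the tool move_arm, never from a script. Its argument "deltas" is one flat list of numbers, 7 for each row, row after row: the turn, a rotation vector about the tool's x, y, z in rad, then the shift along the tool's x, y, z in cm, then the closure, from -1 (fully open) to 1 (shut). A call has 1 to 8 rows; each row is the pose to reach, as a shift and turn from the pose commanded when the call began, along the tool's axes at that moment; what a row does not reach only later rows make up. A row lasts 1/10 s, in which the tool goes at most 50 mm and 8.59 degrees, less where a joint would pass 70% of its speed; a pose out of reach is approached as far as the arm can. A call with a gripper value outside its range is refused whole. The fingers move at their own pace and stop on an object; the grip force is fixed at half the most. Time passes only in rows, so rows that repeat a pose let the fingers close. It gives the time, the measured TCP pose, the force, the opening and the grip force at its end, in the units of the state.
- robot.get_obs(): the state, without advancing time (a new reading comes with each control period).
- robot.snapshot(name): name is "scene" or "side" or "wrist"; returns a dict with "image" (480x640x3 uint8, red, green, blue), "depth" (480x640 float32, m along the optical axis (not along the pixel's ray), 0 where there is no reading), "fov_y" (degrees; the focal length in pixels is half the picture's height over the tangent of half this angle, whatever the lens; pixels are square), "cx", "cy" (the principal point, pixels), "D" ([k1, k2, p1, p2, k3] as OpenCV has them; the pictures are not rectified), "origin" and "orientation" of the camera in the world; the wrist camera has in their place "T_tool_cam" (4x4, takes a point from camera to tool coordinates, whose origin is the TCP and whose axes are the flange's). Camera axes: x right, y up, looking along -z (the intrinsics and any distortion apply to the point x, -y, -z); pixel columns grow to the right and rows downward; lengths in m; the calibration is good to about 2 mm. A picture is of the moment at which its call begins: read the wrist's pose just before it.
- robot.close_job(): hands the job in; it is judged then, once.
The state is a dict: "time": time; "joint_positions": joint angles; "qvel": joint speeds; "joint_torque": joint torques, N m; "tool_pos": TCP position; "ee_rot": TCP orientation; "wrist_force": force on the tool from outside, world axes, zero at the start; "wrist_torque": the same for the moment, N m; "width": finger opening in m; "finger_force": force on a finger pad.
Only numpy, scipy, OpenCV 4.12 (cv2) and the standard library are available. Lean on these libraries where they do the work, as an engineer would, in place of code of your own. Each camera call takes 0.05 s, during which the arm holds its last target. There are 200 camera calls.

## Task

Take the bright aluminium block out of the blue carrier by its two free ends, set it down upright on the green mat and let go, then take it again by its long sides and stand it in the bench gauge between the orange-tabbed sliding jaw and the anvil. Slide the jaw shut by its orange tab until the gauge registers the squeeze - the red pointer in the middle of the green band, and never on as far as the yellow zone - then let go and leave the block clamped there. Leave the black block, the bottle and the screwdriver as they are.

Things in the scene. Friction and masses are not known exactly. Their poses are not given: they have to be found in the camera images.
- block: Loose bright aluminium block, 46 mm long (x), 34 wide (y), 44 high, 0.12-0.24 kg; a groove 12 mm wide, 8 deep runs along x in its top. Origin: centre of its underside. Stands in one of the carrier's two slots, whose walls (40 mm high, 2 mm clear) cover its long sides (y faces); its ends (x faces) are free and stand 4 mm beyond the walls. The gauge measures the 46 mm length.
- black_block: Bystander: black plastic block of exactly the same shape in the other slot of the carrier. Stays there.
- carrier: Fixed blue slotted parts carrier, floor 44 x 122 x 8 mm. Origin: centre of its underside. Two slots, centres at y = +28 and -28 mm, floor of the slots at z = 8 mm, walls 38 mm long in x, up to z = 48 mm; middle wall 18 mm thick, outer walls 8 mm.
- mat: Fixed green mat, 110 x 110 x 3 mm, origin at the centre of its underside: the place to set the block down (anywhere wholly on it) and change the grip.
- gauge: Fixed bench caliper gauge: steel beam 270 mm long (x), 60 wide (y), top at z = 14 mm; origin under its centre. Sliding jaw at -x, blue head with sprung anvil at +x; their faces are 24 mm wide plates square to x, up to z = 60 mm. The space between is only 56 to 74 mm, so the block goes in with its x along the gauge's x, held by its y faces (fingers closing along gauge y).
- bed (a point): The point on the beam's top where the centre of the block's underside should be set down (gauge x = 0, y = 0, z = 14 mm). There the block's ends clear the open jaw by at least 4 mm and the anvil by at least 6 mm.
- jaw (a joint): Sliding jaw, in m: 0 = fully open, grows up to 0.055 as it moves along the gauge's +x towards the anvil. Its measuring face is at gauge x = -31 mm + jaw value. It stays where it is left; friction about 9 N has to be overcome to slide it.
- tab (a point): Point on the jaw's orange tab at the height to hold it, gauge z = 88 mm. The tab is an upright plate 10 mm thick (gauge x), 30 mm wide (gauge y), its top 17 mm above this point; the jaw's top is 28 mm below it. It is 45 mm behind the jaw's measuring face. Pinch it from above, closing along the gauge's x.
- anvil (a joint): Reading of the sprung anvil and its red pointer, in m: 0 = untouched, up to 0.018 as the block is pressed against it along gauge +x; 0.7 N per mm. The pointer's cross bar moves over the head's white top: green band 0.004 to 0.009, yellow zone from 0.0135. The head's setting is unknown: the untouched anvil face is anywhere from gauge x = +29 to +43 mm, so where the squeeze starts is not known.
- bottle: Bystander: amber bottle with black cap, 48 mm diameter, 95 mm high, standing; origin at the centre of its underside.
- screwdriver: Bystander: red-handled screwdriver lying on the bench, 170 mm long along its x.
Things that resemble listed ones, but are neither listed nor needed, are in the scene too. There is more than one size of the block; the one meant has the size given above. Of the things shaped like the mat, the green one is meant.

How it is judged:
By the outcome, as a careful person would: the job done as asked, in the order asked, and still so for the second after the job is handed in, with the robot touching nothing.
It also fails if it takes over 72 s, if anything falls off the work surface, if the arm or the gripper's body presses on something with over 40 N, if the wrist force passes 120 N, or if a joint passes its speed limit or range.

## Working session

There is one attempt and no reset: what is moved stays moved. The work goes in short steps, Python scripts to look and compute and a tool call to move; the robot and the scene stay as the last step left them, time stands still between calls to the robot, and variables do not carry over. Pictures are saved under pics/ and viewed, at most 11 in all, crops included, and the job is handed in when it is done.

Besides the shell and the picture viewer there is one more tool, called after "Request:" in YAML: its name, and indented under it one key for each argument. move_arm: Moves the arm, as the interface text tells. Its arguments: {"type":"object","properties":{"deltas":{"type":"array","items":{"type":"number"}}},"required":["deltas"]}

```bash
mkdir -p pics
cat > h.py <<'E'
import numpy as np, cv2
from bench import robot
from scipy.spatial.transform import Rotation as R
def snap(n):
    o=robot.get_obs(); s=robot.snapshot(n)
    f=240/np.tan(np.radians(s["fov_y"])/2)
    s["K"]=np.array([[f,0,s["cx"]],[0,f,s["cy"]],[0,0,1]])
    if "T_tool_cam" in s:
        T=np.eye(4);T[:3,:3]=rot(o["ee_rot"]);T[:3,3]=o["tool_pos"]; T=T@np.array(s["T_tool_cam"])
        s["C"],s["Rm"]=T[:3,3],T[:3,:3]
    else:
        s["C"]=np.array(s["origin"]); s["Rm"]=rot(s["orientation"])
    return s
def rot(a):
    a=np.array(a,float)
    return a if a.shape==(3,3) else R.from_euler("xyz",a).as_matrix()
def rays(s,px):
    px=np.array(px,float).reshape(-1,1,2)
    u=cv2.undistortPoints(px,s["K"],np.array(s["D"],float))[:,0]
    return np.c_[u[:,0],-u[:,1],-np.ones(len(u))]@s["Rm"].T
def onplane(s,px,z):
    d=rays(s,px); return s["C"]+d*((z-s["C"][2])/d[:,2])[:,None]
def cloud(s):
    v,u=np.mgrid[:480,:640]; d=rays(s,np.c_[u.ravel(),v.ravel()])
    P=s["C"]+d*s["depth"].ravel()[:,None]; return P.reshape(480,640,3)
def save(s,n): cv2.imwrite(f"pics/{n}.png",s["image"][...,::-1])
E
python3 - <<'E'
from h import *
o=robot.get_obs(); print(o)
for n in("scene","side","wrist"):
    s=snap(n); save(s,n+"0"); print(n,s["fov_y"],s["C"],s["D"],s["Rm"].round(2).tolist(),(s["depth"]>0).mean())
a=[cv2.imread(f"pics/{n}0.png") for n in("scene","side","wrist")]
E
```

```text
{'time': 0.0, 'joint_positions': array([-1.03116597e-01,  8.79559477e-02,  1.37222644e+00, -4.71760424e-06,
        1.68358601e+00, -1.03087470e-01]), 'qvel': array([ 0.00219697,  0.00154412,  0.00187736,  0.00106488, -0.00087608,
       -0.00087443]), 'joint_torque': array([ 1.28542815e-03, -3.40182602e+01, -3.02423716e+01,  7.18220207e-02,
        3.29729996e-02, -1.13141955e-04]), 'tool_pos': array([5.49462810e-01, 4.01902575e-05, 2.04317767e-01]), 'ee_rot': array([-3.13942798e+00, -2.19230329e-04,  1.57076644e+00]), 'wrist_force': array([-0.34193516,  0.07985983, -0.27035196]), 'wrist_torque': array([-0.00181751,  0.01505224, -0.03802313]), 'finger_force': 0.0, 'width': 0.0938724305657955}
scene 55.74529875298611 [ 0.87616466 -0.23275304  0.78921051] [-0.07404964  0.          0.          0.          0.        ] [[0.54, -0.73, 0.43], [0.84, 0.46, -0.29], [0.01, 0.51, 0.86]] 0.9959700520833333
side 44.51271574354988 [0.05164911 0.80699651 0.60806333] [-0.07526918  0.          0.          0.          0.        ] [[-0.87, 0.22, -0.45], [-0.5, -0.42, 0.76], [-0.02, 0.88, 0.47]] 0.996162109375
wrist 61.68778851627728 [0.54826079 0.07423625 0.38444675] [-0.0729646  0.         0.         0.         0.       ] [[1.0, 0.0, 0.0], [-0.0, 0.97, 0.26], [-0.0, -0.26, 0.97]] 0.9959830729166667
```

View pics/scene0.png

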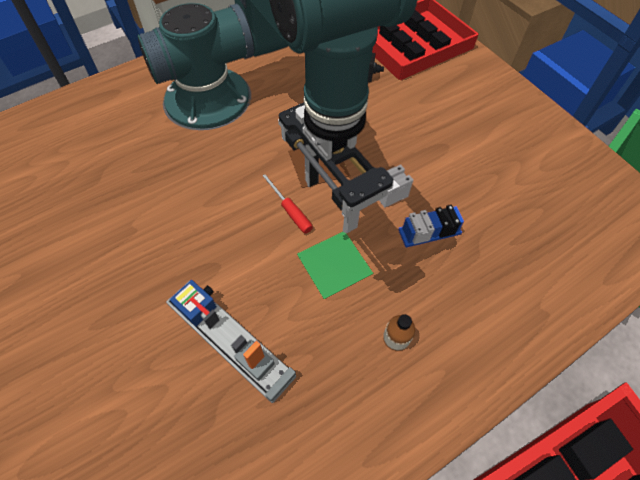

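View pics/side0.png

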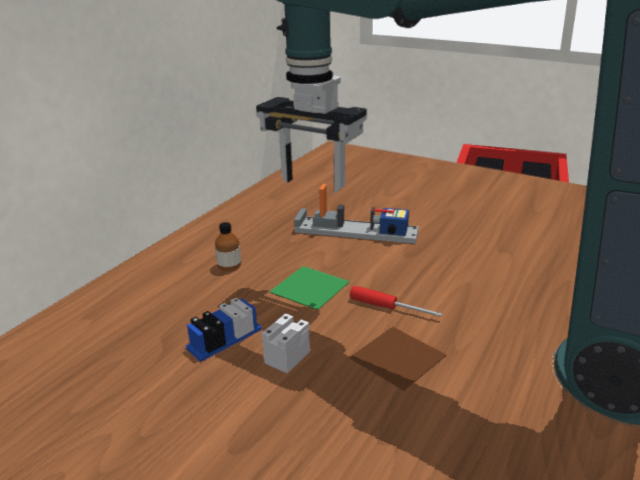

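Candidates for the block:
- Grey block in the carrier: scene (417,227), side (238,317).
- Loose larger block on the bench: side (287,343), hidden by the gripper in the scene view. Too large.
- Black block: scene (447,221), side (207,332).

I choose the grey one in the carrier. The green mat is at scene (336,264); the brown sheet at side (398,355) is a decoy. The gauge runs from the head at scene (190,300) to the jaw end at (280,390).

Run:
```python
from h import *
def rect(P,name):
    r=cv2.minAreaRect((P[:,:2]*1000).astype(np.float32)); print("  ",name,len(P),np.round(r[0],1),np.round(r[1],1),round(r[2],1),"zmed",np.round(np.median(P[:,2])*1000,1))
for n in("scene","side"):
    s=snap(n); P=cloud(s); hsv=cv2.cvtColor(s["image"],cv2.COLOR_RGB2HSV); H,S,V=[hsv[...,i].astype(int) for i in range(3)]
    print(n)
    on=(P[...,0]>.2)&(P[...,0]<.85)&(abs(P[...,1])<.6)&(P[...,2]<.13)&(P[...,2]>-.01)
    def comp(m,name,z=None,k=1):
        m=cv2.morphologyEx((m&on).astype(np.uint8),cv2.MORPH_OPEN,np.ones((2,2)))
        c,l,st,ce=cv2.connectedComponentsWithStats(m)
        for i in (np.argsort(-st[1:,4])+1)[:k]:
            v,u=np.where(l==i)
            Q=onplane(s,np.c_[u,v],z) if z is not None else P[v,u]
            print(name,np.round(ce[i])); rect(Q,name)
    comp((H>50)&(H<80)&(S>120),"mat",.003)
    comp((H>5)&(H<14)&(S>200)&(V>150)&(P[...,2]>.055),"tab",None)
    comp((H>105)&(H<125)&(S>120),"blue",None,3)
    comp((S<60)&(V>90)&(P[...,2]>.025)&(P[...,2]<.075),"grey hi",None,4)
    comp((S<60)&(V>90)&(P[...,2]>.008)&(P[...,2]<.020),"beam",None,2)
```

```text
scene
mat [335. 265.]
   mat 2713 [559.6  13.6] [106.9 107.4] 86.6 zmed 3.0
blue [189. 313.]
   blue 297 [ 678.5 -244. ] [394.9  29.5] 7.5 zmed 52.4
blue [408. 234.]
   blue 289 [585.2 165.7] [18.3 43.4] 83.9 zmed 23.6
blue [437. 226.]
   blue 262 [604.5 222.9] [27.9 41. ] 75.6 zmed 46.0
grey hi [400. 183.]
   grey hi 503 [647.7  15.1] [ 53.1 672.1] 38.2 zmed 50.6
grey hi [423. 225.]
   grey hi 466 [726.7  14. ] [ 53.9 574.4] 36.6 zmed 49.0
grey hi [254. 364.]
   grey hi 400 [ 749.4 -207.9] [253.3  50.5] 0.2 zmed 38.1
grey hi [281. 384.]
   grey hi 315 [ 706.3 -191.3] [12.1 59.7] 16.2 zmed 33.4
beam [226. 333.]
   beam 1100 [ 698.7 -215.1] [350.2  67.8] 5.3 zmed 14.2
beam [273. 372.]
   beam 469 [ 749.5 -217. ] [ 53.7 249.5] 70.8 zmed 14.6
side
mat [310. 288.]
   mat 1723 [550.1  18.3] [106.9 106.6] 86.5 zmed 3.0
blue [216. 336.]
   blue 1131 [367.5 505.6] [121.1 864.8] 38.4 zmed 23.7
blue [394. 225.]
   blue 406 [ 506.1 -281.5] [ 53.4 149.3] 16.0 zmed 39.6
blue [245. 302.]
   blue 14 [586.8 169.6] [ 5.2 14. ] 78.0 zmed 49.7
grey hi [286. 338.]
   grey hi 1483 [309.1 471. ] [ 71.6 843.5] 32.6 zmed 49.9
grey hi [239. 314.]
   grey hi 599 [317.5 482.6] [ 52.  837.2] 42.9 zmed 46.5
grey hi [229. 257.]
   grey hi 229 [723.8  34.7] [48.6 26.1] 56.3 zmed 33.3
grey hi [331. 216.]
   grey hi 99 [ 629.8 -208.1] [28.4 37. ] 14.3 zmed 39.3
beam [358. 231.]
   beam 1077 [383.7 296.1] [ 269.  1188.6] 20.3 zmed 14.4
beam [288. 360.]
   beam 278 [287.4 504.5] [ 71.4 763.8] 32.6 zmed 11.4
```

View pics/wrist0.png

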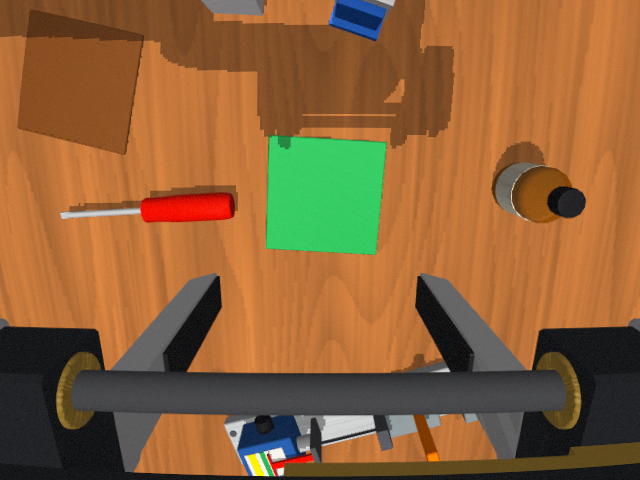

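The picture shows the green mat centred at (326,195), the brown decoy at (80,82), the bottle at (540,193), the carrier's near end at (360,15), and the gauge at the bottom. I'll move above the carrier for a close look.

Request:
move_arm:
  deltas: [0,0,0.14,4.5,1,0,-1,0,0,0.28,9,2,0,-1,0,0,0.28,13.5,3,0,-1,0,0,0.28,18,4,0,-1,0,0,0.28,18,4,0,-1,0,0,0.28,18,4,0,-1]

```text
time: 0.85
tool_pos: [0.5898, 0.1808, 0.2048]
ee_rot: [-3.141, 0.001, 1.293]
wrist_force: [0.8, -0.9, -0.9]
width: 0.094
finger_force: 0.0
```

```bash
cat >> h.py <<'E'
def hi(s,z0,z1,cond=None):
    P=cloud(s); m=(P[...,2]>z0)&(P[...,2]<z1)
    if cond is not None: m&=cond
    return m.astype(np.uint8),P
def rects(s,m,z,amin=150):
    m=cv2.morphologyEx(m,cv2.MORPH_OPEN,np.ones((3,3),np.uint8))
    c,l,st,ce=cv2.connectedComponentsWithStats(m)
    for i in range(1,c):
        if st[i,4]<amin: continue
        v,u=np.where(l==i); Q=onplane(s,np.c_[u,v],z)
        r=cv2.minAreaRect((Q[:,:2]*1000).astype(np.float32))
        print(ce[i].round(),st[i,4],"ctr",np.round(r[0],1),"size",np.round(r[1],1),"ang",round(r[2],1))
E
python3 - <<'E'
from h import *
o=robot.get_obs(); print(o["tool_pos"],o["ee_rot"],o["wrist_force"])
s=snap("wrist"); save(s,"w1")
hsv=cv2.cvtColor(s["image"],cv2.COLOR_RGB2HSV)
P=cloud(s); print(np.percentile(P[...,2],[5,50,90,97]))
S=hsv[...,1]; V=hsv[...,2]
m,_=hi(s,.049,.058); rects(s,m,.052)
print("bright"); m,_=hi(s,.049,.058,(S<60)&(V>100)); rects(s,m,.052)
print("blue"); m,_=hi(s,.044,.0495,(hsv[...,0]>100)&(hsv[...,0]<130)&(S>100)); rects(s,m,.048,60)
E
```

```text
[0.58976289 0.18080674 0.20479857] [-3.14080085e+00  1.15811515e-03  1.29294845e+00] [ 0.78431878 -0.91255899 -0.86811887]
[-0.00033094  0.00132264  0.3206407   0.32988563]
[316. 127.] 808 ctr [608.  255.9] size [11.1 45.3] ang 72.4
[316. 156.] 790 ctr [601.7 234.3] size [11.3 45.8] ang 72.4
[315. 196.] 764 ctr [591.4 202.9] size [11.5 46.2] ang 72.4
[175. 222.] 237 ctr [470.3 213.1] size [50.9  4.3] ang 87.1
[314. 223.] 724 ctr [584.6 180.9] size [11.7 45.9] ang 72.4
[509. 319.] 220 ctr [734.6  43.7] size [35.4 11.7] ang 10.4
bright
[315. 196.] 763 ctr [591.4 202.9] size [11.5 46.2] ang 72.4
[175. 222.] 237 ctr [470.3 213.1] size [50.9  4.3] ang 87.1
[314. 223.] 723 ctr [584.6 180.9] size [11.7 45.9] ang 72.4
blue
[319. 113.] 183 ctr [613.4 266.4] size [ 7.9 19.6] ang 71.1
[308. 171.] 247 ctr [591.3 222.5] size [14.1 25. ] ang 74.0
[331. 180.] 105 ctr [607.4 211.7] size [ 9.9 11.6] ang 82.2
[329. 234.] 71 ctr [593.7 166. ] size [ 7.2 10.4] ang 74.0
```

View pics/w1.png

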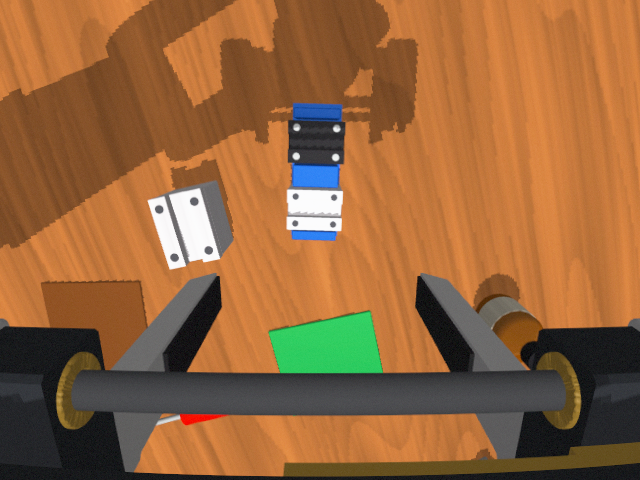

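The close view shows the bright block at (314,210), 46 mm long, in the carrier. The black block is at (316,142) and the oversized decoy at (190,225). The choice is confirmed: centre (588.0, 191.9), x axis at -17.6°. I'll descend now.

Request:
move_arm:
  deltas: [0,0,0.03,1,-0.5,4,-1,0,0,0.03,1,-0.5,8,-1,0,0,0.03,1,-0.5,12,-1,0,0,0.03,1,-0.5,15,-1,0,0,0.03,1,-0.5,17,-1,0,0,0.03,1,-0.5,19,-1,0,0,0.03,1,-0.5,19,-1,0,0,0.03,1,-0.5,19,-1]

```text
time: 1.7
tool_pos: [0.5881, 0.1896, 0.0159]
ee_rot: [-3.142, 0.0, 1.259]
wrist_force: [0.4, -0.7, 0.2]
width: 0.0941
finger_force: 0.0
```

Request:
move_arm:
  deltas: [0,0,0,0,0,0,1,0,0,0,0,0,0,1,0,0,0,0,0,0,1,0,0,0,0,0,0,1,0,0,0,0,0,0,1,0,0,0,0,0,0,1,0,0,0,0,0,0,1,0,0,0,0,0,0,1]

```text
time: 2.5
tool_pos: [0.5881, 0.191, 0.0155]
ee_rot: [3.141, -0.0, 1.261]
wrist_force: [1.0, -0.1, 0.1]
width: 0.0459
finger_force: 30.0
```

Request:
move_arm:
  deltas: [0,0,0,0,0,-1,1,0,0,0,0,0,-3,1,0,0,0,0,0,-6,1,0,0,0,0,0,-9,1,0,0,0,0,0,-13,1,0,0,0,0,0,-17,1,0,0,0,0,0,-17,1]

```text
time: 3.2
tool_pos: [0.5912, 0.1918, 0.1941]
ee_rot: [3.129, -0.007, 1.261]
wrist_force: [0.9, 0.3, -0.5]
width: 0.0457
finger_force: 30.0
```

Request:
move_arm:
  deltas: [0,0,0,-4,0,0,1,0,0,0,-8,0,0,1,0,0,0,-12,0,0,1,0,0,0,-16,1,0,1,0,0,0,-16,1,0,1,0,0,0,-16,1,0,1]

```text
time: 3.8
tool_pos: [0.548, 0.0349, 0.1845]
ee_rot: [-3.14, -0.0, 1.259]
wrist_force: [0.0, 0.9, -1.6]
width: 0.046
finger_force: 30.0
```

Run:
```python
from h import *
o=robot.get_obs(); print(o["tool_pos"],o["ee_rot"],o["width"])
s=snap("wrist"); save(s,"w2")
hsv=cv2.cvtColor(s["image"],cv2.COLOR_RGB2HSV); H,S,V=[hsv[...,i] for i in range(3)]
m=((H>50)&(H<80)&(S>120)).astype(np.uint8); rects(s,m,.003)
P=cloud(s)
print("tab");m,_=hi(s,.06,.12,(H>5)&(H<14)&(S>200)&(V>120)); rects(s,m,.105,20)
```

```text
[0.54803454 0.03493021 0.18449814] [-3.13972868e+00 -1.92621374e-04  1.25871212e+00] 0.045951438462418226
[335. 217.] 9940 ctr [553.3  14.5] size [109.3 109.3] ang 86.6
tab
```

View pics/w2.png

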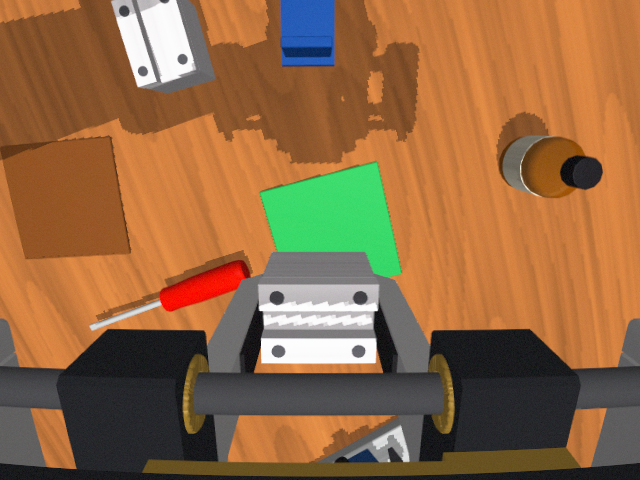

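The block is held level at (320,310) and the mat's centre works out to (553.3, 14.5). I'll lower it onto the mat.

Request:
move_arm:
  deltas: [0,0,0,-1.8,1.1,4,1,0,0,0,-1.8,1.1,8,1,0,0,0,-1.8,1.1,12,1,0,0,0,-1.8,1.1,15,1,0,0,0,-1.8,1.1,16.5,1,0,0,0,-1.8,1.1,17,1,0,0,0,-1.8,1.1,17,1,0,0,0,-1.8,1.1,17,1]

```text
time: 4.65
tool_pos: [0.5554, 0.0153, 0.0176]
ee_rot: [3.138, -0.001, 1.261]
wrist_force: [0.2, 0.0, -1.4]
width: 0.046
finger_force: 30.0
```

Request:
move_arm:
  deltas: [0,0,0,0,0,0.3,1,0,0,0,0,0,0.5,1,0,0,0,0,0,0.6,1,0,0,0,0,0,0.6,1]

```text
time: 5.05
tool_pos: [0.5542, 0.015, 0.0105]
ee_rot: [3.14, -0.0, 1.261]
wrist_force: [-0.7, 0.2, 2.7]
width: 0.0456
finger_force: 30.0
```

Request:
move_arm:
  deltas: [0,0,0,0,0,0,1,0,0,0,0,0,0,-1,0,0,0,0,0,0,-1,0,0,0,0,0,0,-1,0,0,0,0,0,0,-1,0,0,0,0,0,0,-1,0,0,0,0,0,0,-1]

```text
time: 5.75
tool_pos: [0.5537, 0.0151, 0.0094]
ee_rot: [3.142, 0.0, 1.261]
wrist_force: [-0.1, 0.0, -0.3]
width: 0.0902
finger_force: 0.0
```

Request:
move_arm:
  deltas: [0,0,0,0,0,-4,-1,0,0,0,0,0,-8,-1,0,0,0,0,0,-12,-1,0,0,0,-2,0,-14,-1,0,0,0,-2,0,-14,-1,0,0,0,-2,0,-14,-1]

```text
time: 6.35
tool_pos: [0.5474, -0.0038, 0.1489]
ee_rot: [-3.141, -0.001, 1.26]
wrist_force: [-0.2, 0.6, -0.5]
width: 0.094
finger_force: 0.0
```

Run:
```python
from h import *
o=robot.get_obs(); print(o["tool_pos"],o["ee_rot"],o["joint_positions"])
s=snap("wrist"); save(s,"w3")
hsv=cv2.cvtColor(s["image"],cv2.COLOR_RGB2HSV); H,S,V=[hsv[...,i] for i in range(3)]
m,_=hi(s,.043,.052); rects(s,m,.047)
```

```text
[ 0.54743473 -0.00384705  0.14893992] [-3.14133604e+00 -5.16677197e-04  1.25998993e+00] [-1.10960050e-01  9.94230109e-02  1.46958853e+00  5.57338001e-04
  1.57273005e+00  1.99847320e-01]
[131.  11.] 640 ctr [477.8 182.3] size [14.4 45.5] ang 86.1
[541. 120.] 477 ctr [720.9  28.3] size [45.6 17.6] ang 77.4
[319. 192.] 1113 ctr [556.9  27.2] size [11.4 46.1] ang 72.2
[319. 224.] 1018 ctr [550.    5.5] size [11.1 45.5] ang 72.2
```

The block stands upright at (553.5, 16.4), x axis at -17.8°. I'll turn 90° for the long sides.

Request:
move_arm:
  deltas: [0,0,0.15,2.1,0,0,-1,0,0,0.3,2.1,0,0,-1,0,0,0.45,2.1,0,0,-1,0,0,0.6,2.1,0,0,-1,0,0,0.75,2.1,0,0,-1,0,0,0.9,2.1,0,0,-1,0,0,1.05,2.1,0,0,-1,0,0,1.2,2.1,0,0,-1]

```text
time: 7.2
tool_pos: [0.5526, 0.0169, 0.1463]
ee_rot: [-3.14, 0.005, 0.055]
wrist_force: [-0.4, -0.7, -1.2]
width: 0.0943
finger_force: 0.0
```

Request:
move_arm:
  deltas: [0,0,0.14,0,0,0,-1,0,0,0.28,0,0,0,-1,0,0,0.37,0,0,0,-1,0,0,0.37,0,0,0,-1,0,0,0.37,0,0,0,-1]

```text
time: 7.7
tool_pos: [0.5531, 0.0166, 0.1475]
ee_rot: [3.141, 0.003, -0.307]
wrist_force: [-0.4, -0.4, 0.5]
width: 0.094
finger_force: 0.0
```

Run:
```python
from h import *
o=robot.get_obs(); print(o["tool_pos"],o["ee_rot"],o["joint_positions"])
d=np.array([.5535,.0162,0])-o["tool_pos"]; print("tool delta cm",rot(o["ee_rot"]).T@d*100)
s=snap("wrist")
m,_=hi(s,.043,.052); rects(s,m,.047)
```

```text
[0.55311984 0.01658589 0.14745021] [ 3.14101749  0.00345224 -0.30668546] [-7.26383669e-02  1.15724269e-01  1.45469945e+00  2.41150034e-04
  1.57466044e+00  1.80484294e+00]
tool delta cm [ 0.09879569  0.01683089 14.7447797 ]
[227.   7.] 211 ctr [715.   26.2] size [26.   4.9] ang 84.3
[605.  61.] 164 ctr [ 611.4 -206.6] size [ 8.6 14.3] ang 83.9
[303. 234.] 986 ctr [556.8  26.8] size [10.9 46.2] ang 72.1
[334. 234.] 981 ctr [549.8   4.8] size [10.9 46.2] ang 72.7
[  9. 260.] 737 ctr [605.9 249.2] size [12.2 47.3] ang 70.8
[ 44. 259.] 1649 ctr [599.2 219.7] size [31.2 48.1] ang 80.3
[112. 260.] 674 ctr [580.7 169. ] size [11.3 38.6] ang 72.8
```

Center (553.3, 15.8), the turn is right. I'll descend to TCP z 0.017 and grip.

Request:
move_arm:
  deltas: [0,0,0,0,0,4,-1,0,0,0,0,0,7,-1,0,0,0,0,0,10,-1,0,0,0,0,0,12,-1,0,0,0,0,0,13,-1,0,0,0,0,0,13,-1,0,0,0,0,0,13,-1]

```text
time: 8.45
tool_pos: [0.5547, 0.016, 0.0204]
ee_rot: [-3.141, -0.001, -0.309]
wrist_force: [0.6, 0.1, 0.7]
width: 0.0938
finger_force: 0.0
```

Request:
move_arm:
  deltas: [0,0,0,0,0,0,1,0,0,0,0,0,0,1,0,0,0,0,0,0,1,0,0,0,0,0,0,1,0,0,0,0,0,0,1,0,0,0,0,0,0,1,0,0,0,0,0,0,1,0,0,0,0,0,0,1]

```text
time: 9.25
tool_pos: [0.554, 0.016, 0.0194]
ee_rot: [-3.142, 0.0, -0.309]
wrist_force: [-0.6, -2.0, -2.4]
width: 0.0335
finger_force: 30.1
```

Request:
move_arm:
  deltas: [0,0,0,0,0,-1,1,0,0,0,0,0,-4,1,0,0,0,0,0,-8,1,0,0,0,0,0,-12,1,0,0,0,0,0,-16,1,0,0,0,0,0,-18,1,0,0,0,0,0,-18,1]

```text
time: 9.95
tool_pos: [0.556, 0.0159, 0.2046]
ee_rot: [-3.139, -0.009, -0.309]
wrist_force: [-0.2, 1.1, -1.7]
width: 0.0334
finger_force: 30.0
```

Request:
move_arm:
  deltas: [0,0,-0.1,1.4,3.4,0,1,0,0,-0.2,2.9,6.9,0,1,0,0,-0.3,4.4,10.3,0,1,0,0,-0.4,5.8,13.8,0,1,0,0,-0.5,7.3,17.2,0,1,0,0,-0.6,8.7,20.7,0,1,0,0,-0.63,10.2,24.1,0,1,0,0,-0.63,10.2,24.1,0,1]

```text
time: 10.75
tool_pos: [0.5763, -0.2489, 0.1958]
ee_rot: [-3.14, 0.005, 0.315]
wrist_force: [0.5, -0.1, -2.1]
width: 0.034
finger_force: 30.0
```

Request:
move_arm:
  deltas: [0,0,0,0,0,0,1,0,0,0,0,0,0,1]

```text
time: 10.95
tool_pos: [0.5773, -0.2433, 0.1981]
ee_rot: [-3.139, 0.001, 0.321]
wrist_force: [0.0, 0.2, -2.2]
width: 0.0342
finger_force: 30.0
```

Run:
```python
from h import *
o=robot.get_obs(); print(o["tool_pos"],o["ee_rot"],o["width"],o["joint_positions"])
s=snap("wrist"); save(s,"w4")
hsv=cv2.cvtColor(s["image"],cv2.COLOR_RGB2HSV); H,S,V=[hsv[...,i] for i in range(3)]
print("beam"); m,P=hi(s,.011,.017); rects(s,m,.014,100)
print("z60"); m,P=hi(s,.053,.064); rects(s,m,.060,40)
print("tab"); m,P=hi(s,.09,.115); rects(s,m,.105,40)
print("blue"); m,P=hi(s,.02,.08,(H>100)&(H<130)&(S>100)); rects(s,m,.060,40)
```

```text
[ 0.57733417 -0.24331113  0.19814553] [-3.13918660e+00  1.35589089e-03  3.21469205e-01] 0.034163164175332404 [-4.89694288e-01  2.62240586e-01  1.18329675e+00  6.79354262e-04
  1.69873363e+00  7.59720241e-01]
beam
[305. 160.] 7781 ctr [ 607.8 -219.9] size [184.1  60.2] ang 16.9
[ 47. 292.] 183 ctr [413.5  -6.7] size [56.6  5. ] ang 0.8
[ 33. 339.] 115 ctr [352.4   1. ] size [27.5  6.8] ang 5.9
z60
[303. 171.] 492 ctr [ 613.6 -217.9] size [12.5 23.7] ang 17.4
tab
[302. 119.] 723 ctr [ 650.4 -206.7] size [10.2 29.6] ang 18.2
blue
```

View pics/w4.png

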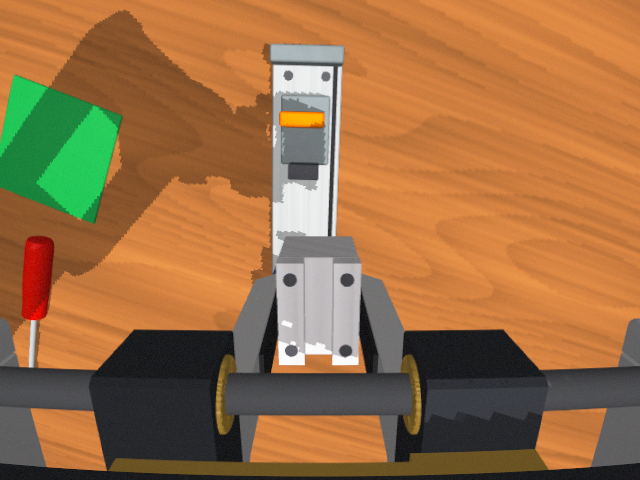

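The image shows the orange tab at (302,119), the jaw plate at (303,171), the beam end cap at (306,54) and the held block at (319,310). I'll find the gauge frame from the beam's edges and its end, and check the block in the hand.

Run:
```python
from h import *
s=snap("wrist"); P=cloud(s).reshape(-1,3)
hsv=cv2.cvtColor(s["image"],cv2.COLOR_RGB2HSV).reshape(-1,3)
for a in (16.9,17.2,17.6):
    t=np.radians(a); e=np.array([-np.cos(t),-np.sin(t)]); n=np.array([-e[1],e[0]])
    o=np.array([.6504,-.2067]); g=(P[:,:2]-o)@np.c_[e,n]*1000
    near=(abs(g[:,1])<60)&(g[:,0]<40)&(g[:,0]>-90)
    b=near&(P[:,2]>.011)&(P[:,2]<.017)&(g[:,0]>-40)
    ed=[]
    for lo in range(-40,40,20):
        k=b&(g[:,0]>=lo)&(g[:,0]<lo+20); ed.append(np.percentile(g[k,1],[1,99]).round(1).tolist())
    print(a,"beam y edges",ed)
    for z0,z1 in((.008,.020),(.020,.03),(.03,.04)):
        k=near&(P[:,2]>z0)&(P[:,2]<z1)&(g[:,0]<-40)
        if k.sum()>20: print("  end x",z0,k.sum(),np.percentile(g[k,0],[0.5,2,50]).round(1),"y",np.percentile(g[k,1],[1,99]).round(1))
    k=near&(P[:,2]>.1)&(P[:,2]<.11); print("  tab x",np.percentile(g[k,0],[2,98]).round(1),"y",np.percentile(g[k,1],[2,98]).round(1))
m,_=hi(s,.218,.234); rects(s,m,.2257)
o=robot.get_obs(); print(o["tool_pos"],o["ee_rot"])
```

```text
16.9 beam y edges [[-29.9, 29.1], [-30.0, 29.5], [-29.9, 30.2], [-29.9, 30.1]]
  end x 0.008 644 [-47.4 -47.2 -43.8] y [-30.   29.1]
  end x 0.02 100 [-47.3 -47.3 -46.5] y [-28.8  28.3]
  end x 0.03 1414 [-60.7 -60.3 -53. ] y [-28.6  29.1]
  tab x [-4.8  5. ] y [-13.7  14.2]
17.2 beam y edges [[-29.7, 29.2], [-29.9, 29.5], [-30.0, 30.1], [-30.0, 30.0]]
  end x 0.008 646 [-47.4 -47.2 -43.8] y [-29.7  29.3]
  end x 0.02 100 [-47.3 -47.2 -46.6] y [-28.6  28.5]
  end x 0.03 1414 [-60.6 -60.2 -53. ] y [-28.3  29.4]
  tab x [-4.8  4.9] y [-13.6  14.1]
17.6 beam y edges [[-29.5, 29.3], [-29.9, 29.6], [-30.0, 30.1], [-30.3, 29.8]]
  end x 0.008 643 [-47.3 -47.2 -43.8] y [-29.4  29.6]
  end x 0.02 100 [-47.4 -47.1 -46.6] y [-28.3  28.8]
  end x 0.03 1414 [-60.6 -60.3 -53.1] y [-27.9  29.8]
  tab x [-4.8  4.9] y [-13.6  14.1]
[318. 307.] 9321 ctr [ 577.5 -242.5] size [49.1 59.5] ang 18.5
[ 0.57774098 -0.24311131  0.19914709] [-3.14076831e+00  2.83749841e-04  3.22376381e-01]
```

Bed is at about (578.6, -228.9), yaw 17.2°. I'll move above it, with the block bottom at about 0.072.

Request:
move_arm:
  deltas: [0,0,0.022,0.6,-1.3,0,1,0,0,0.022,0.6,-1.3,3,1,0,0,0.022,0.6,-1.3,6,1,0,0,0.022,0.6,-1.3,9,1,0,0,0.022,0.6,-1.3,11,1,0,0,0.022,0.6,-1.3,11,1,0,0,0.022,0.6,-1.3,11,1,0,0,0.022,0.6,-1.3,11,1]

```text
time: 11.85
tool_pos: [0.5807, -0.2305, 0.0919]
ee_rot: [3.139, -0.003, 0.3]
wrist_force: [0.2, -0.2, -2.1]
width: 0.0338
finger_force: 30.0
```

Run:
```python
from h import *
o=robot.get_obs(); print(o["tool_pos"],o["ee_rot"],o["wrist_force"])
d=np.array([.5793,-.2287,.0304])-o["tool_pos"]; print(rot(o["ee_rot"]).T@d*100)
s=snap("wrist"); save(s,"w5")
print("tab"); m,P=hi(s,.09,.115); rects(s,m,.105,40)
print("z60"); m,P=hi(s,.053,.064); rects(s,m,.060,40)
zt=o["tool_pos"][2]-.0164+.044; m,P=hi(s,zt-.006,zt+.006); rects(s,m,zt,40)
```

```text
[ 0.58069795 -0.2304533   0.09190859] [ 3.13882275e+00 -2.94535239e-03  2.99524936e-01] [ 0.23033972 -0.23515745 -2.12041499]
[-0.0999532  -0.225808    6.14998943]
tab
[314. 129.] 1781 ctr [ 650.3 -206.6] size [ 9.9 29.2] ang 17.0
[318. 289.] 3864 ctr [ 579.9 -230. ] size [53.4 34. ] ang 17.1
[265. 284.] 343 ctr [ 580.9 -204.3] size [ 8.  11.4] ang 17.2
[371. 284.] 316 ctr [ 595.2 -250.6] size [ 8.2 10.3] ang 18.8
z60
[315. 204.] 1060 ctr [ 613.8 -218. ] size [13.  23.6] ang 17.1
[313. 365.] 1026 ctr [ 521.6 -245.3] size [12.4 50.1] ang 17.0
[314. 421.] 1037 ctr [ 481.2 -257.5] size [10.  49.9] ang 16.6
[288. 309.] 3265 ctr [ 575.3 -213.1] size [48.  23.4] ang 16.6
[349. 309.] 3184 ctr [ 585.6 -246.5] size [48.1 22.6] ang 17.7
```

View pics/w5.png

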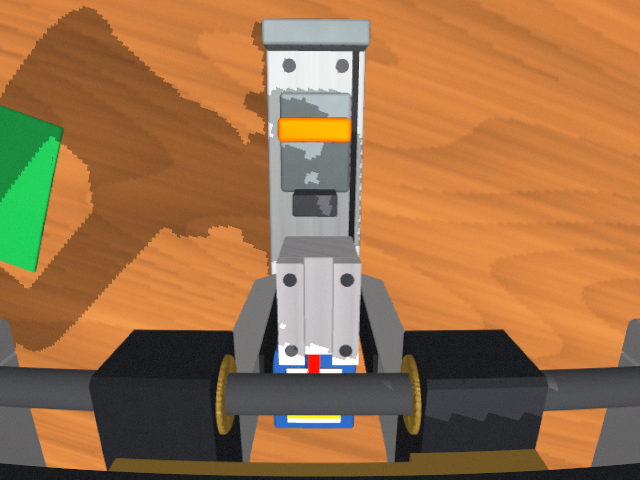

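The block is aligned above the gauge at (318,305), with the jaw plate at (315,204) ahead and the head at (313,400) behind. I'll lower it.

Request:
move_arm:
  deltas: [0,0,0,-0.1,-0.2,2,1,0,0,0,-0.1,-0.2,4,1,0,0,0,-0.1,-0.2,5,1,0,0,0,-0.1,-0.2,5.6,1,0,0,0,-0.1,-0.2,5.8,1,0,0,0,-0.1,-0.2,5.8,1,0,0,0,-0.1,-0.2,5.8,1]

```text
time: 12.6
tool_pos: [0.5786, -0.2291, 0.0327]
ee_rot: [3.14, -0.002, 0.299]
wrist_force: [-0.7, 0.5, -2.2]
width: 0.0337
finger_force: 30.0
```

Request:
move_arm:
  deltas: [0,0,0,0,0,0.1,1,0,0,0,0,0,0.2,1,0,0,0,0,0,0.25,1,0,0,0,0,0,0.25,1]

```text
time: 13.0
tool_pos: [0.5784, -0.229, 0.0305]
ee_rot: [3.14, -0.001, 0.299]
wrist_force: [-1.1, -0.1, 5.4]
width: 0.0336
finger_force: 30.0
```

Request:
move_arm:
  deltas: [0,0,0,0,0,-0.1,1,0,0,0,0,0,-0.1,-1,0,0,0,0,0,-0.1,-1,0,0,0,0,0,-0.1,-1,0,0,0,0,0,-0.1,-1,0,0,0,0,0,-0.1,-1,0,0,0,0,0,-0.1,-1]

```text
time: 13.7
tool_pos: [0.5778, -0.2287, 0.0299]
ee_rot: [-3.142, 0.0, 0.299]
wrist_force: [0.9, 0.5, 1.2]
width: 0.0784
finger_force: 0.0
```

Request:
move_arm:
  deltas: [0,0,0,0,0,-3,-1,0,0,0,0,0,-6,-1,0,0,0,0,0,-10,-1,0,0,0,0,0,-14,-1,0,0,0,0,0,-14,-1]

```text
time: 14.2
tool_pos: [0.5812, -0.2304, 0.1784]
ee_rot: [3.132, -0.01, 0.299]
wrist_force: [1.3, -0.2, 0.4]
width: 0.0943
finger_force: 0.0
```

Request:
move_arm:
  deltas: [0,0,-0.14,1.5,0,0,0,0,0,-0.28,3,0,0,0,0,0,-0.42,4.5,0,0,0,0,0,-0.56,6,0,0,0,0,0,-0.7,7.5,0,0,0,0,0,-0.84,7.5,0,0,0,0,0,-0.98,7.5,0,0,0,0,0,-1.12,7.5,0,0,0]

```text
time: 15.0
tool_pos: [0.6494, -0.2064, 0.1686]
ee_rot: [-3.14, -0.0, 1.425]
wrist_force: [0.0, 0.5, 0.3]
width: 0.0468
finger_force: 0.0
```

Request:
move_arm:
  deltas: [0,0,-0.15,0,0,0,0,0,0,-0.3,0,0,0,0,0,0,-0.45,0,0,0,0,0,0,-0.45,0,0,0,0,0,0,-0.45,0,0,0,0]

```text
time: 15.5
tool_pos: [0.6493, -0.2066, 0.1692]
ee_rot: [-3.141, -0.001, 1.866]
wrist_force: [0.1, -0.7, -0.7]
width: 0.047
finger_force: 0.0
```

Run:
```python
from h import *
o=robot.get_obs(); print(o["tool_pos"],o["ee_rot"],o["joint_positions"],o["width"])
s=snap("wrist"); save(s,"w6")
print("tab"); m,P=hi(s,.09,.115); rects(s,m,.105,40)
print("block"); m,P=hi(s,.05,.064); rects(s,m,.058,80)
d=np.array([.6503,-.2066,.069])-o["tool_pos"]; print(rot(o["ee_rot"]).T@d*100)
```

```text
[ 0.64931055 -0.20660321  0.16920458] [-3.14082532e+00 -6.81968921e-04  1.86564731e+00] [-3.91241989e-01  3.92578350e-01  1.07290371e+00  4.17711521e-05
  1.67713634e+00 -6.86088826e-01] 0.047038509744127245
tab
[322. 250.] 783 ctr [ 650.2 -205. ] size [ 9.7 32.4] ang 16.9
block
[124. 232.] 5377 ctr [ 511.9 -247.2] size [80.3 51.2] ang 16.4
[222. 234.] 2542 ctr [ 577.9 -228. ] size [47.3 35.8] ang 17.1
[270. 234.] 564 ctr [ 613.3 -217.2] size [13.  24.8] ang 17.0
[-0.03527998  0.10245741 10.02036097]
```

View pics/w6.png

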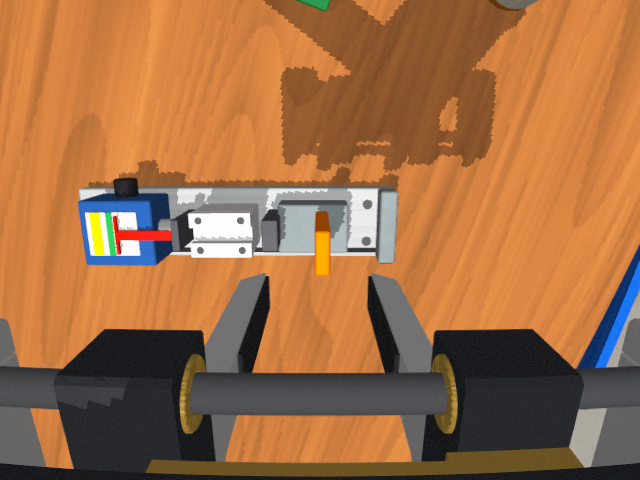

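The block stands in the gauge at (222,235), the tab is at (322,245), and the red pointer bar at col 117 is right of the green band (106–113), with yellow at 91–103. I'll go down on the tab and pinch.

Request:
move_arm:
  deltas: [0,0,0,0,0.1,3,0,0,0,0,0,0.1,6,0,0,0,0,0,0.1,8,0,0,0,0,0,0.1,9.5,0,0,0,0,0,0.1,10,0,0,0,0,0,0.1,10,0,0,0,0,0,0.1,10,0]

```text
time: 16.25
tool_pos: [0.6513, -0.2067, 0.0715]
ee_rot: [3.14, 0.002, 1.868]
wrist_force: [0.1, -0.1, -0.3]
width: 0.0471
finger_force: 0.0
```

Request:
move_arm:
  deltas: [0,0,0,0,0,0,1,0,0,0,0,0,0,1,0,0,0,0,0,0,1,0,0,0,0,0,0,1,0,0,0,0,0,0,1,0,0,0,0,0,0,1]

```text
time: 16.85
tool_pos: [0.6516, -0.206, 0.0702]
ee_rot: [3.139, 0.001, 1.869]
wrist_force: [4.9, 0.4, -0.8]
width: 0.0097
finger_force: 30.0
```

```bash
cat >> h.py <<'E'
def gauge():
    s=snap("wrist"); hsv=cv2.cvtColor(s["image"],cv2.COLOR_RGB2HSV); H,S,V=[hsv[...,i].astype(int) for i in range(3)]
    P=cloud(s); t=np.radians(17.1); e=np.array([-np.cos(t),-np.sin(t)]); n=np.array([-e[1],e[0]])
    G=(P[...,:2]-np.array([.5786,-.2289]))@np.c_[e,n]*1000
    reg=(abs(G[...,1])<40)&(G[...,0]>20)&(G[...,0]<150)&(P[...,2]>.03)
    o=robot.get_obs(); print("tcp",o["tool_pos"].round(4),"F",o["wrist_force"].round(1),"F along gauge",round(float(o["wrist_force"][:2]@e),1))
    for nm,m in(("red",((H<6)|(H>174))&(S>170)&(V>80)),("green",(H>45)&(H<85)&(S>100)),("yellow",(H>24)&(H<34)&(S>120))):
        k=m&reg
        if k.sum()<5: print(nm,"none"); continue
        x,y,z=G[k][:,0],G[k][:,1],P[k][:,2]
        print(nm,k.sum(),"x",np.percentile(x,[1,5,50,95,99]).round(1),"y",np.percentile(y,[2,98]).round(1),"z",np.median(z).round(4))
        if nm=="red":
            for w in (5,7):
                q=abs(y-np.median(y))>w
                if q.sum()>3: print("   bar",q.sum(),np.percentile(x[q],[5,50,95]).round(1))
    return s
E
python3 - <<'E'
from h import *
s=gauge(); save(s,"w7")
E
```

```text
tcp [ 0.6516 -0.2061  0.0702] F [ 5.   1.1 -0.7] F along gauge -5.1
red 1334 x [38.6 40.7 64.5 81.  81.8] y [-14.   10.8] z 0.0599
   bar 229 [79.  80.3 81.7]
   bar 179 [79.2 80.3 81.8]
green 418 x [84.8 85.5 87.6 89.7 90.3] y [-17.8  14.9] z 0.0558
yellow 297 x [ 93.5  94.   96.4  99.9 101. ] y [-11.   15.3] z 0.0559
```

View pics/w7.png

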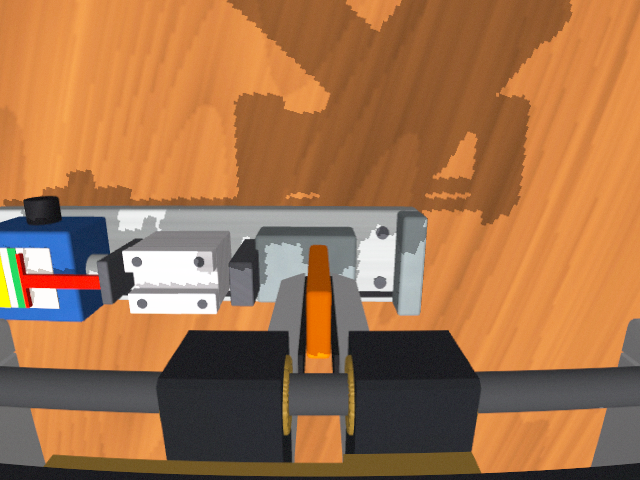

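The tab is pinched at (318,300). The pointer bar reads gauge x 80.3 (zero) and the green band spans 84.8–90.3, so it needs about +6.5 to 7 mm. I'll slide the jaw in small steps.

Request:
move_arm:
  deltas: [0,0,0,0,-0.2,0,1,0,0,0,0,-0.4,0,1,0,0,0,0,-0.6,0,1,0,0,0,0,-0.8,0,1,0,0,0,0,-1.0,0,1,0,0,0,0,-1.0,0,1,0,0,0,0,-1.0,0,1]

```text
time: 17.6
tool_pos: [0.6435, -0.2085, 0.0703]
ee_rot: [3.136, 0.001, 1.869]
wrist_force: [9.3, 1.3, -1.9]
width: 0.01
finger_force: 30.0
```

Run:
```python
from h import *
s=gauge()
m,P=hi(s,.05,.064); rects(s,m,.058,80)
```

```text
tcp [ 0.6435 -0.2085  0.0703] F [ 8.7  0.9 -2.1] F along gauge -8.5
red 1336 x [38.4 40.4 63.7 81.  81.7] y [-14.   10.9] z 0.06
   bar 218 [79.4 80.3 81.7]
   bar 173 [79.4 80.3 81.7]
green 448 x [84.9 85.6 87.6 89.7 90.2] y [-17.9  14.9] z 0.0558
yellow 804 x [ 93.6  94.6  98.4 102.  102.6] y [-17.8  15. ] z 0.0559
[ 56. 276.] 9858 ctr [ 512.8 -245.7] size [79.6 51.6] ang 16.4
[197. 279.] 6823 ctr [ 582.8 -225.8] size [60.1 36.5] ang 16.6
[319. 255.] 150 ctr [ 638.  -194.8] size [9.5 4.2] ang 16.7
```

Request:
move_arm:
  deltas: [0,0,0,0,-0.15,0,1,0,0,0,0,-0.3,0,1,0,0,0,0,-0.45,0,1,0,0,0,0,-0.6,0,1,0,0,0,0,-0.6,0,1,0,0,0,0,-0.6,0,1]

```text
time: 18.25
tool_pos: [0.6382, -0.2101, 0.0703]
ee_rot: [3.135, 0.001, 1.87]
wrist_force: [9.5, 2.5, -3.9]
width: 0.0099
finger_force: 30.0
```

Run:
```python
from h import *
s=gauge()
m,P=hi(s,.05,.064); rects(s,m,.058,80)
```

```text
tcp [ 0.6383 -0.2101  0.0703] F [10.8  2.2 -3.6] F along gauge -10.9
red 1337 x [38.6 40.3 63.3 81.  81.9] y [-13.8  10.7] z 0.06
   bar 211 [79.4 80.2 81.8]
   bar 166 [79.4 80.2 81.9]
green 464 x [85.  85.4 87.5 89.6 90.1] y [-18.   15.2] z 0.0559
yellow 828 x [ 84.7  94.6  98.3 102.1 103. ] y [-17.8  15. ] z 0.0558
[115. 277.] 17345 ctr [ 540.  -237.6] size [137.7  51.6] ang 16.9
[319. 255.] 150 ctr [ 632.8 -196.4] size [9.5 4.2] ang 16.7
```

Pointer is still untouched, but the block and anvil are now about in contact. Next step is 4 mm.

Request:
move_arm:
  deltas: [0,0,0,0,-0.1,0,1,0,0,0,0,-0.2,0,1,0,0,0,0,-0.3,0,1,0,0,0,0,-0.4,0,1,0,0,0,0,-0.4,0,1,0,0,0,0,-0.4,0,1]

```text
time: 18.9
tool_pos: [0.6349, -0.2111, 0.0703]
ee_rot: [3.134, 0.001, 1.87]
wrist_force: [12.2, 2.2, -2.9]
width: 0.01
finger_force: 30.0
```

```bash
python3 -c "
from h import *
gauge()"
```

```text
tcp [ 0.6349 -0.2112  0.0703] F [11.4  2.1 -3.4] F along gauge -11.5
red 1367 x [39.8 42.1 65.4 82.5 83.4] y [-13.9  11.1] z 0.06
   bar 229 [80.9 81.8 83.2]
   bar 181 [80.9 81.8 83.2]
green 334 x [85.4 86.3 88.1 89.8 90.4] y [-17.7  15.2] z 0.0559
yellow 821 x [ 93.5  94.6  98.2 102.  102.7] y [-17.9  14.7] z 0.0559
```

Request:
move_arm:
  deltas: [0,0,0,0,-0.1,0,1,0,0,0,0,-0.2,0,1,0,0,0,0,-0.3,0,1,0,0,0,0,-0.4,0,1,0,0,0,0,-0.45,0,1,0,0,0,0,-0.45,0,1,0,0,0,0,-0.45,0,1]

```text
time: 19.65
tool_pos: [0.6318, -0.2121, 0.0703]
ee_rot: [3.131, 0.002, 1.87]
wrist_force: [13.7, 3.5, -5.3]
width: 0.0094
finger_force: 30.0
```

```bash
python3 -c "
from h import *
s=gauge(); c=s['image'][180:360,:400]; cv2.imwrite('pics/w8.png',cv2.resize(c[...,::-1],None,fx=2,fy=2))"
```

```text
tcp [ 0.6318 -0.2121  0.0703] F [14.3  3.  -4.7] F along gauge -14.6
red 1383 x [43.3 45.3 69.4 85.8 86.6] y [-13.8  10.9] z 0.06
   bar 228 [84.2 85.1 86.5]
   bar 181 [84.2 85.1 86.6]
green 95 x [83.7 84.6 85.7 89.1 89.7] y [-18.1  15.4] z 0.0558
yellow 847 x [ 94.   94.7  98.3 102.  102.7] y [-17.9  15.1] z 0.0559
```

View pics/w8.png

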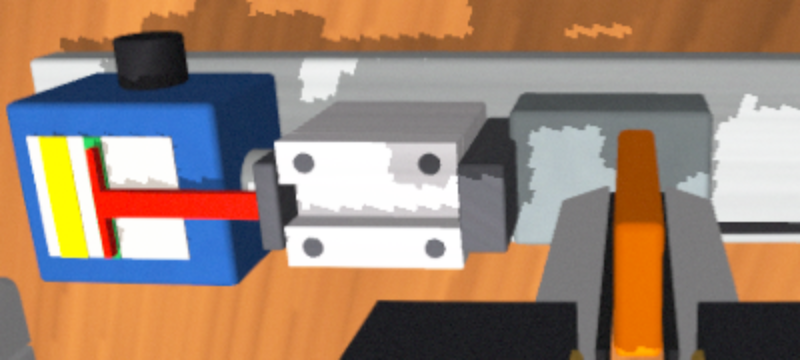

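The bar at (103,200) in the crop lies over the right edge of the green band, reading about 4.9. It needs about 1.7 mm more.

Request:
move_arm:
  deltas: [0,0,0,0,-0.05,0,1,0,0,0,0,-0.1,0,1,0,0,0,0,-0.15,0,1,0,0,0,0,-0.2,0,1,0,0,0,0,-0.2,0,1,0,0,0,0,-0.2,0,1]

```text
time: 20.3
tool_pos: [0.6304, -0.2125, 0.0703]
ee_rot: [3.13, 0.002, 1.87]
wrist_force: [16.2, 3.4, -4.7]
width: 0.01
finger_force: 30.1
```

```bash
python3 -c "
from h import *
gauge()"
```

```text
tcp [ 0.6304 -0.2125  0.0703] F [16.3  2.4 -4.8] F along gauge -16.3
red 1382 x [44.7 46.9 70.8 87.2 88. ] y [-14.   11.1] z 0.06
   bar 225 [85.5 86.6 87.9]
   bar 183 [85.5 86.5 87.8]
green 186 x [83.8 84.7 86.  88.5 89.3] y [-18.   15.2] z 0.056
yellow 845 x [ 90.3  94.6  98.3 102.1 102.7] y [-17.9  15.1] z 0.0559
```

Reading is about 6.3, mid-band. I'll unload the arm's push, then open.

Request:
move_arm:
  deltas: [0,0,0,0,0.1,0,1,0,0,0,0,0.2,0,1,0,0,0,0,0.3,0,1,0,0,0,0,0.4,0,1,0,0,0,0,0.4,0,1,0,0,0,0,0.4,0,1]

```text
time: 20.95
tool_pos: [0.6304, -0.2125, 0.0702]
ee_rot: [3.139, 0.0, 1.869]
wrist_force: [6.3, 1.6, -1.3]
width: 0.0101
finger_force: 30.0
```

```bash
python3 -c "
from h import *
gauge()"
```

```text
tcp [ 0.6304 -0.2125  0.0702] F [ 5.8  2.  -0.9] F along gauge -6.1
red 1340 x [44.7 46.7 70.  87.1 87.9] y [-13.9  10.9] z 0.06
   bar 223 [85.6 86.5 87.9]
   bar 177 [85.6 86.5 87.9]
green 188 x [84.1 84.7 86.1 88.5 89.7] y [-18.1  15.5] z 0.0558
yellow 830 x [ 93.9  94.6  98.2 102.  102.7] y [-17.8  15. ] z 0.0559
```

Holding steady. I'll open and lift away.

Request:
move_arm:
  deltas: [0,0,0,0,0,0,0.2,0,0,0,0,0,0,0.2,0,0,0,0,0,0,0.2,0,0,0,0,0,0,0.2]

```text
time: 21.4
tool_pos: [0.6285, -0.2131, 0.0699]
ee_rot: [-3.141, -0.0, 1.869]
wrist_force: [-0.7, -0.4, -0.0]
width: 0.0363
finger_force: 0.0
```

Request:
move_arm:
  deltas: [0,0,0,0,0,-2,0.2,0,0,0,0,0,-5,0.2,0,0,0,0,0,-9,0.2,0,0,0,0,0,-12,0.2,0,0,0,0,0,-12,0.2,0,0,0,0,0,-12,0.2,0,0,0,0,0,-12,0.2]

```text
time: 22.1
tool_pos: [0.628, -0.2127, 0.1877]
ee_rot: [-3.139, -0.002, 1.869]
wrist_force: [-0.4, 0.4, 0.1]
width: 0.0377
finger_force: 0.0
```

```bash
python3 -c "
from h import *
s=gauge(); m,P=hi(s,.05,.064); rects(s,m,.058,80)
c=s['image'][100:300,:420]; cv2.imwrite('pics/w9.png',cv2.resize(c[...,::-1],None,fx=1.9,fy=1.9))"
```

```text
tcp [ 0.6279 -0.2126  0.1872] F [-0.4  0.4 -0.5] F along gauge 0.2
red 540 x [44.4 46.4 68.5 87.1 87.6] y [-12.7   9.8] z 0.06
   bar 68 [85.9 86.6 87.6]
   bar 54 [85.9 86.6 87.5]
green 69 x [84.7 85.  86.1 88.8 89.6] y [-17.9  15.2] z 0.0558
yellow 379 x [ 94.1  94.9  98.5 101.9 102.5] y [-17.5  15.1] z 0.0558
[556.   1.] 92 ctr [ 7.416e+02 -2.000e-01] size [18.5  2.8] ang 20.3
[190. 228.] 7576 ctr [ 535.5 -239.7] size [130.5  51.4] ang 17.0
```

View pics/w9.png

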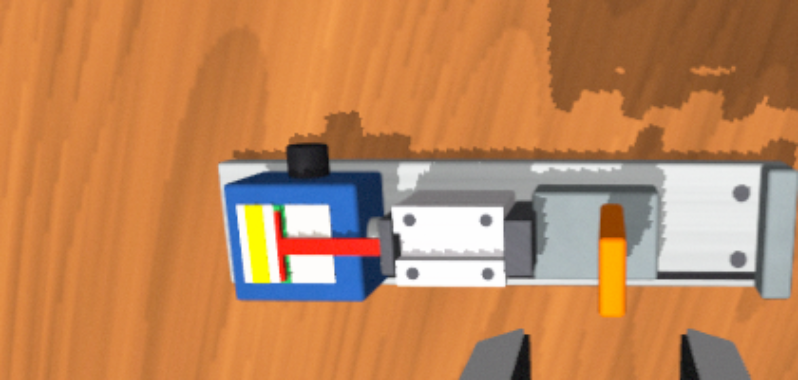

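The block (450,245 in the crop) is clamped between jaw and anvil. The pointer bar at (281,245) sits on the green band with green showing on both sides, clear of yellow. The gripper is well clear, so I'm handing in.

```bash
python3 -c "
from bench import robot
print(robot.close_job())"
```

```text
the job is handed in; nothing more can be done
None
```

The job is handed in after 22 s: the bright block is clamped in the gauge, pointer at about 6.3 mm by camera (green band 4–9 mm, never near yellow), gripper clear; black block, bottle and screwdriver never touched.

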